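Hang the board carriers on the rail and slide them to the yellow part

TASK

Pull the cabinet's drawer out to its stop and take out every circuit-board carrier in it: hook each over the bare steel part of the rail and slide it along the rail into the yellow part, never putting one on or lifting one off over the yellow. In the end all of them hang free, upright and still on the yellow part and the drawer is pushed fully shut; leave the meter, the solder spool and the screwdriver alone.

Things in the scene. Friction and masses are not known exactly. Their poses are not given: they have to be found in the camera images.
- cab_drawer0 (a joint): The drawer of the grey cabinet: metres pulled out along the cabinet's own -x (towards the robot). 0 is fully shut, the stop is at 0.166. It slides with about 1 N of friction and stays where it is left; it may start up to 20 mm ajar.
- cab_drawer0_handle (a point): Middle of the drawer's steel bar handle: a level round bar 11 mm thick and 120 mm long along the cabinet's y, its centre line 35 mm in front of the blue drawer front (so 29 mm of free room behind it), 38 mm below the cabinet's top. Moves with the drawer.
- cab: Grey cabinet with one deep blue-fronted drawer, 240 (x) x 320 (y) x 190 mm, fixed. Origin at the centre of its underside; its front faces its own -x, the robot's side. The drawer's inner floor is 28 mm, its side walls' top 168 mm, its front's top 176 mm above the bench; inside it is 278 mm wide (y); the carriers stand in its front 143 mm, before a cross wall.
- rail_mid (a point): Middle of the rail's axis, 194 mm above the bench. The rail is a level bar 12 mm in diameter and 400 mm long, along this frame's y, with an end post 16 mm thick at y = -200 and +200 mm. It is bare steel from y = -200 to 0 and yellow from y = 0 to +192 mm. This frame's x points away from the robot's side.
- stand: Fixed stand that carries the rail: a grey base plate 240 (x) x 400 (y) x 12 mm. Origin on the bench, 150 mm behind the rail (the rail is at x = -150 mm); the plate reaches from x = -200 to +40 mm. A low black power unit, 62 mm high, stands on it at x = -35..+35 mm.
- meter: Yellow hand-held meter lying on the bench at the robot's left, 130 x 70 x 30 mm, bystander. Origin at the centre of its underside.
- spool: Blue solder spool, 60 mm in diameter, 50 mm high, standing at the robot's left, bystander. Origin at the centre of its underside.
- driver: Red-handled screwdriver, about 200 mm long, lying on the bench at the robot's right, bystander. Origin at the underside.
- carrier0: Board carrier (3 or 4 of the four are there, all alike, about 140 g): a green circuit board on a steel foot, with an orange hook on top. Origin at the centre of the foot's underside, z up. Foot 56 (x) x 38 (y) x 8 mm; board 70 mm along x, 13 mm thick, up to z = 46 mm. Starts standing on the drawer's floor, its +x within about 0.4 rad of straight away from the robot's side.
- carrier1: Board carrier like carrier0. The hook of each is 12 mm thick (y): a leg rises from the board at x = -21..-15 mm to a roof-shaped crown (sides 40 degrees steep) over the middle; a lip hangs from its other side at x = 15..21 mm down to z = 80 mm. The 34 mm opening between board top (z = 46) and lip end faces the carrier's +x.
- carrier2: Board carrier like carrier0. On the crown of each (outer top at z = 119 mm) stands a grip tab, 16 (x) x 12 (y) mm, up to z = 146 mm: the place to hold it from above.
- carrier3: Board carrier like carrier0. Hung freely on the rail, the peak of its hook's underside is about 8 mm above the rail's axis, and its foot about 92 mm above the bench.
- carrier0_hook (a point): Peak of the underside of carrier0's hook (x = y = 0, z = 110 mm in the carrier): the place that rests on the rail.
- carrier1_hook (a point): Peak of the underside of carrier1's hook (x = y = 0, z = 110 mm in the carrier): the place that rests on the rail.
- carrier2_hook (a point): Peak of the underside of carrier2's hook (x = y = 0, z = 110 mm in the carrier): the place that rests on the rail.
- carrier3_hook (a point): Peak of the underside of carrier3's hook (x = y = 0, z = 110 mm in the carrier): the place that rests on the rail.

How it is judged:
On the way:
1. the drawer is pulled out to its stop (value of joint cab_drawer0 above 0.158 m), for 0.2 s.
At the end, for the whole second after the job is handed in: Every carrier present hangs upright (within 0.25 rad) and still by its hook on the yellow part of the rail (the hook's peak between the yellow's ends, within 9 mm of the rail's axis sideways and 2 to 14 mm above it), and the drawer is shut to within 6 mm (value of joint cab_drawer0 below 0.006 m and x of carrier0_hook in the frame of rail_mid between -0.009 and 0.009 m and z of carrier0_hook in the frame of rail_mid between 0.002 and 0.014 m and y of carrier0_hook in the frame of rail_mid between 0 and 0.196 m and angle between each of carrier0, carrier1, carrier2, carrier3's own z axis and vertical below 0.25 rad and linear speed of each of carrier0, carrier1, carrier2, carrier3 below 0.03 m/s and x of carrier1_hook in the frame of rail_mid between -0.009 and 0.009 m and z of carrier1_hook in the frame of rail_mid between 0.002 and 0.014 m and y of carrier1_hook in the frame of rail_mid between 0 and 0.196 m and x of carrier2_hook in the frame of rail_mid between -0.009 and 0.009 m and z of carrier2_hook in the frame of rail_mid between 0.002 and 0.014 m and y of carrier2_hook in the frame of rail_mid between 0 and 0.196 m and x of carrier3_hook in the frame of rail_mid between -0.009 and 0.009 m and z of carrier3_hook in the frame of rail_mid between 0.002 and 0.014 m and y of carrier3_hook in the frame of rail_mid between 0 and 0.196 m); the robot touches nothing.
It fails at once if a carrier is hooked on or off over the yellow part of the rail ((x of carrier0_hook in the frame of rail_mid between -0.012 and 0.012 m and z of carrier0_hook in the frame of rail_mid between 0.022 and 0.034 m and y of carrier0_hook in the frame of rail_mid between 0.012 and 0.2 m) or (x of carrier1_hook in the frame of rail_mid between -0.012 and 0.012 m and z of carrier1_hook in the frame of rail_mid between 0.022 and 0.034 m and y of carrier1_hook in the frame of rail_mid between 0.012 and 0.2 m) or (x of carrier2_hook in the frame of rail_mid between -0.012 and 0.012 m and z of carrier2_hook in the frame of rail_mid between 0.022 and 0.034 m and y of carrier2_hook in the frame of rail_mid between 0.012 and 0.2 m) or (x of carrier3_hook in the frame of rail_mid between -0.012 and 0.012 m and z of carrier3_hook in the frame of rail_mid between 0.022 and 0.034 m and y of carrier3_hook in the frame of rail_mid between 0.012 and 0.2 m)).
It fails at once if the meter, the spool or the screwdriver is moved more than 30 mm (distance of any of meter, spool, driver from where it was at the start of the episode above 0.03 m).
Of carrier0, carrier1, carrier2, carrier3 only 3 to 4 are there at a start; the rules pass over those that are not, and their reading is None.
At some moment in a run one of carrier0, carrier1, carrier2, carrier3 may be knocked a few centimetres aside while the robot is not near it.
Once in a run the grip may slacken for a moment while it holds something.
It also fails if it takes over 210 s, if anything falls off the work surface, if the arm or the gripper's body presses on something with over 40 N, if the wrist force passes 120 N, or if a joint passes its speed limit or range.

ROBOT

A 6-joint arm with a two-finger parallel gripper is mounted at the origin on the work surface. World frame = base frame: x ahead of the robot, y to its left, z up, the work surface at z = 0. Lengths are in m, angles in rad, forces in N, time in s.
With the tool pointing down it reaches from about 0.35 to 0.975 m from the base axis. Payload 4.9 kg.
Tool frame: the origin (TCP) lies at the very end of the fingers, on their centre line; the grasp point (between the pads) lies 19 mm behind it (ctrl.tcp_to_grasp is the z of the grasp point in the tool frame, in m); z points along the fingers, y is the line along which they close (so a half turn about z gives the same grasp; the last joint's range is limited). The gripper opens to 85 mm and grips with 20 to 120 N. Pads are 22 mm wide; open, the fingers measure 114 mm over their backs; the gripper's body (76 mm by 85 mm) begins 54 mm behind the grasp point. The pads swing forward as they close: fully open they stand 13 mm farther back than shut.
Start: joints at [1.08, 0.053, 1.613, -0, 1.476, -0.119], TCP at [0.227, 0.582, 0.231] pointing down, gripper open.
Joint ranges: [-3.01, 3.01], [-1.01, 2.22], [0.06, 2.58], [-1.02, 4.17], [0.09, 2.62], [-3.14, 3.14]. Speed limits (rad/s): [2.57, 2.57, 3.14, 3.14, 3.14, 3.14].

INTERFACE

Orientations are given as a rotation vector (axis times angle).
In Python, from station import ctrl, eyes, job, nets gives the robot as it stands. The module is installed in compiled form; this text tells all that it offers.
- The arm moves only by the tool jog_arm, never from a script. Its argument "commands" is one flat list of numbers, 7 for each row, row after row: the shift along the tool's x, y, z each as a share of 0.06 m, from -1 to 1, then the turn, a rotation vector about the tool's x, y, z each as a share of 0.1 rad, from -1 to 1, then the finger opening in mm, from 0 to 85.4. In form: [x, y, z, ax, ay, az, grip, x, y, z, ax, ay, az, grip, ...]. A call has 1 to 20 rows; each row shifts and turns the commanded pose from where the row before left it, along the tool's axes as they then stand; what a row does not reach is not made up. A row lasts 1/8 s, in which the tool goes at most 62.5 mm and 10.7 degrees, less where a joint would pass 70% of its speed; a pose out of reach is approached as far as the arm can. A call with a number of a shift or a turn outside -1 to 1 is refused whole. A call with a gripper value outside its range is refused whole. The fingers move at their own pace and stop on an object; "newtons" is the grip in N (left out, the last holds). Time passes only in rows, so rows that do not move let the fingers close. It gives the time, the measured TCP pose, the force, the opening and the grip force at its end, in the units of the state.
- ctrl.get_obs(): the state, without advancing time (a new reading comes with each control period).
- eyes.get_image(name): name is "side" or "top" or "wrist"; returns a dict with "image" (420x560x3 uint8, red, green, blue), "z_map" (420x560 float32, m along the optical axis (not along the pixel's ray), 0 where there is no reading), "K" (3x3 intrinsics, pixels), "cam_to_world" (4x4, takes a point from camera to world coordinates). Camera axes: x right, y up, looking along -z (the intrinsics and any distortion apply to the point x, -y, -z); pixel columns grow to the right and rows downward; lengths in m; the calibration is good to about 2 mm. A picture is of the moment at which its call begins.
- job.finish_job(): hands the job in; it is judged then, once.
Trained networks look in the newest picture that a camera, given by its name, has taken for a name from the list of things; names that differ only in an ending like _2 or _b are one class to them, and where a whole thing is asked for, a point or a joint stands for the part that bears it (a point fixed in the world has none). Each returns a list of dicts, best first, with "p" (0 to 1); they miss things now and then, are a little off and sometimes report something else, mostly with a low value. They report only what shows in the picture. A call takes as long as a camera call.
- nets.silhouettes(camera, name): "mask" (420x560 bool, what is visible of it) and "bbox" ([left, top, right, bottom] in pixels, round what is visible of it).
The state is a dict: "t": time; "q": joint angles; "dq": joint speeds; "effort": joint torques, N m; "tool_pos": TCP position; "tool_rot": TCP orientation; "contact_force": force on the tool from outside, world axes, zero at the start; "wrist_torque": the same for the moment, N m; "opening": finger opening in m; "grip_force": force on a finger pad.
Only numpy, scipy, OpenCV 4.12 (cv2) and the standard library are available. Lean on these libraries where they do the work, as an engineer would, in place of code of your own. Each camera call takes 0.05 s, during which the arm holds its last target. There are 200 camera calls.

## Working session

There is one attempt and no reset: what is moved stays moved. The work goes in short steps, Python scripts to look and compute and a tool call to move; the robot and the scene stay as the last step left them, time stands still between calls to the robot, and variables do not carry over. Pictures are saved under pics/ and viewed, at most 14 in all, crops included, and the job is handed in when it is done.

Besides the shell and the picture viewer there is one more tool, called after "Request:" by a JSON object that holds its "name" and its "arguments". jog_arm: Moves the arm, as the interface text tells. Shift numbers are shares of 0.06 m and turn numbers shares of 0.1 rad, none past 1 either way. Its arguments: {"type":"object","properties":{"commands":{"type":"array","items":{"type":"number"}},"newtons":{"type":"number"}},"required":["commands"]}

```bash
mkdir -p pics; cat > h.py <<'E'
import numpy as np,cv2
from station import ctrl,eyes,job,nets
def pts(im):
    z=im["z_map"];K=im["K"];v,u=np.mgrid[:z.shape[0],:z.shape[1]]
    p=np.stack([(u-K[0,2])/K[0,0]*z,-(v-K[1,2])/K[1,1]*z,-z,np.ones_like(z)],-1)
    P=p@im["cam_to_world"].T
    P=P[...,:3]; P[z==0]=np.nan
    return P
def save(im,n): cv2.imwrite("pics/"+n,im["image"][...,::-1])
E
python3 - <<'E'
from h import *
o=ctrl.get_obs();print(o["tool_pos"],o["tool_rot"],o["t"],ctrl.tcp_to_grasp)
for c in ["top","side"]:
    im=eyes.get_image(c);save(im,c+"0.png");P=pts(im);print(c,im["cam_to_world"].round(3).tolist(),im["K"].round(1).tolist())
    np.savez(c+".npz",P=P,im=im["image"])
    for n in ["cab","cab_drawer0_handle","stand","meter","spool","driver","carrier0"]:
        for d in nets.silhouettes(c,n)[:5]:
            m=d["mask"]; q=P[m];q=q[~np.isnan(q[:,0])]
            if len(q): print(n,round(d["p"],2),d["bbox"],np.median(q,0).round(3),np.percentile(q,[2,98],axis=0).round(3).tolist())
E
```

```text
[0.22676161 0.58172483 0.23002052] [-0.58054318 -3.08682504  0.00319663] 0.0 -0.0187
top [[-0.009, 0.983, -0.182, 0.233], [-1.0, -0.007, 0.012, 0.019], [0.01, 0.182, 0.983, 1.965], [0.0, 0.0, 0.0, 1.0]] [[546.7, 0.0, 276.1], [0.0, 546.7, 207.8], [0.0, 0.0, 1.0]]
cab 0.86 [161.2, 126.8, 257.9, 213.3] [0.702 0.22  0.19 ] [[0.591, 0.064, 0.035], [0.837, 0.375, 0.2]]
cab 0.38 [161.7, 191.6, 256.9, 211.4] [0.603 0.226 0.156] [[0.563, 0.077, 0.031], [0.618, 0.373, 0.185]]
cab_drawer0_handle 0.88 [159.3, 190.9, 255.2, 212.6] [0.603 0.228 0.155] [[0.563, 0.078, 0.027], [0.618, 0.373, 0.185]]
cab_drawer0_handle 0.65 [107.7, 203.4, 127.9, 220.9] [0.576 0.557 0.049] [[0.552, 0.534, 0.0], [0.603, 0.586, 0.059]]
stand 0.71 [287.1, 164.6, 413.1, 235.2] [ 0.631 -0.249  0.017] [[0.516, -0.446, 0.003], [0.743, -0.059, 0.203]]
meter 0.69 [107.5, 238.1, 144.0, 275.8] [0.422 0.532 0.031] [[0.362, 0.486, 0.014], [0.485, 0.579, 0.042]]
spool 0.81 [107.7, 204.5, 128.9, 225.4] [0.576 0.557 0.048] [[0.552, 0.533, -0.001], [0.605, 0.589, 0.059]]
driver 0.78 [411.2, 252.3, 449.5, 275.9] [ 0.378 -0.553  0.023] 
[... 298 characters left out ...]
.06, 0.01], [0.837, 0.374, 0.193]]
cab_drawer0_handle 0.93 [280.6, 143.6, 296.2, 224.8] [0.607 0.177 0.172] [[0.565, 0.069, 0.027], [0.62, 0.373, 0.181]]
stand 0.67 [253.7, 215.7, 323.4, 358.4] [ 0.633 -0.284  0.013] [[0.519, -0.45, 0.005], [0.749, -0.057, 0.199]]
meter 0.87 [242.5, 131.9, 273.9, 155.8] [0.43  0.525 0.027] [[0.366, 0.484, -0.002], [0.493, 0.592, 0.035]]
spool 0.6 [240.4, 134.2, 275.4, 155.1] [0.433 0.524 0.027] [[0.369, 0.484, -0.001], [0.492, 0.578, 0.035]]
spool 0.59 [284.7, 130.6, 295.4, 148.0] [0.581 0.551 0.043] [[0.557, 0.537, -0.002], [0.604, 0.595, 0.054]]
driver 0.63 [186.2, 353.0, 230.0, 399.3] [ 0.38  -0.556  0.022] [[0.346, -0.598, 0.011], [0.444, -0.463, 0.028]]
```

```bash
cat > m.py <<'E'
from h import *
d=[np.load(c+".npz") for c in("top","side")]
A=np.concatenate([x["P"].reshape(-1,3) for x in d]);C=np.concatenate([x["im"].reshape(-1,3) for x in d]).astype(int)
def box(lo,hi): return ((A>lo)&(A<hi)).all(1)
for i in (0,1):
    P=d[i]["P"].reshape(-1,3);C1=d[i]["im"].reshape(-1,3).astype(int)
    b=lambda lo,hi:((P>lo)&(P<hi)).all(1)
    m=b([.5,.02,.182],[.9,.42,.21]);print("cabtop",m.sum(),np.median(P[m][:,2]),cv2.minAreaRect(P[m][:,:2].astype(np.float32)))
    m=b([.53,.1,.135],[.592,.34,.17]);q=P[m];
    if m.sum()>5: print("handle",m.sum(),q.mean(0).round(4),q.min(0).round(3),q.max(0).round(3),np.polyfit(q[:,1],q[:,0],1))
    m=b([.45,-.5,.15],[.68,-.0,.23]);q=P[m];print("rail",m.sum(),q.mean(0).round(4),q.min(0).round(3),q.max(0).round(3),np.polyfit(q[:,1],q[:,0],1), np.percentile(q[:,2],[5,50,95]))
    yl=m&(C1[:,0]>140)&(C1[:,1]>110)&(C1[:,2]<90); q=P[yl];print("yellow",yl.sum(),q.min(0).round(3) if len(q) else 0,q.max(0).round(3) if len(q) else 0)
    m=b([.45,-.5,.006],[.8,.0,.022]);print("plate",m.sum(),cv2.minAreaRect(P[m][:,:2].astype(np.float32)))
E
python3 m.py
python3 -c "
import cv2,numpy as np
a=cv2.imread('pics/top0.png')[110:310,90:460];b=cv2.imread('pics/side0.png')[110:410,170:380]
cv2.imwrite('pics/c0.png',np.hstack([cv2.resize(a,(518,280)),cv2.resize(b,(196,280))]))"
```

```text
cabtop 6189 0.19110334314588306 ((0.7216952443122864, 0.22197183966636658), (0.32097744941711426, 0.2435433715581894), 87.90911102294922)
handle 154 [0.5691 0.2294 0.1571] [0.561 0.162 0.14 ] [0.592 0.289 0.17 ] [0.0212526  0.56423235]
rail 503 [ 0.5622 -0.2496  0.1992] [ 0.543 -0.462  0.152] [ 0.581 -0.048  0.214] [-0.05960298  0.54730794] [0.19036532 0.20021662 0.20838824]
yellow 46 [ 0.55  -0.232  0.19 ] [ 0.562 -0.067  0.212]
plate 5379 ((0.6249306201934814, -0.25009697675704956), (0.4997346103191376, 0.34976279735565186), 89.95519256591797)
cabtop 3479 0.1889697425894885 ((0.7243201732635498, 0.225864976644516), (0.3315008878707886, 0.23701463639736176), 88.22372436523438)
handle 84 [0.5721 0.2241 0.1546] [0.562 0.166 0.146] [0.591 0.288 0.163] [0.03156444 0.56501657]
rail 506 [ 0.5669 -0.2793  0.1955] [ 0.545 -0.46   0.15 ] [ 0.584 -0.043  0.207] [-0.05863159  0.55053503] [0.17768113 0.19740051 0.20172934]
yellow 161 [ 0.55  -0.25   0.192] [ 0.569 -0.059  0.207]
plate 4845 ((0.6259263157844543, -0.25525206327438354), (0.48830094933509827, 0.34874218702316284), 89.64763641357422)
```

View pics/c0.png

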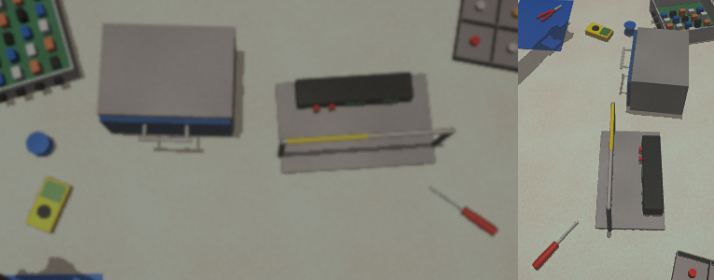

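Request:
{"name": "jog_arm", "arguments": {"commands": [-0.93,-0.43,0,0,0,0,30,-0.93,-0.43,0,0,0,0,30,-0.93,-0.43,0,0,0,0,30,-0.93,-0.43,0,0,0,0,30,-0.93,-0.43,0,0,0,0,30,-0.93,-0.43,0,0,0,0,30,-0.93,-0.43,0,0,0,0,30,-0.93,-0.43,0,0,0,0,30,0,0,0,0,0,1,30,0,0,0,0,0,1,30,0,0,0,0,0,1,30,0,0,0,0,0,1,30,0,0,0,0,0,1,30,0,0,0,0,0,1,30,0,0,0,0,0,1,30,0,0,0,0,0,1,30,0,0,0,0,0,1,30,0,0,0,0,0,1,30,0,0,0,0,0,1,30,0,0,0,0,0,1,30], "newtons": 50}}

```text
t: 3.3
tool_pos: [0.568, 0.2278, 0.2313]
tool_rot: [2.226, 2.217, 0.0]
contact_force: [0.3, -0.2, 0.7]
opening: 0.0301
grip_force: 0.0
```

```bash
cat >> h.py <<'E'
from scipy.spatial.transform import Rotation as Ro
def to(p,yaw=None):
    "print total tool-frame shift in units of 0.06 m (and total az in 0.1 rad) to reach p; yaw = world angle of tool y"
    o=ctrl.get_obs();R=Ro.from_rotvec(o["tool_rot"]).as_matrix()
    y=np.arctan2(R[1,1],R[0,1]);print("pos",o["tool_pos"].round(4),"yaw_y",round(y,4),"z",R[:,2].round(3),"open",round(o["opening"],4),"F",np.round(o["contact_force"],1),"g",round(o["grip_force"],1),"t",round(o["t"],2))
    print("shift",(R.T@(np.array(p)-o["tool_pos"])/.06).round(2), "" if yaw is None else ("az",round(-(yaw-y)/.1,2)))
E
python3 - <<'E'
from h import *
to([.568,.227,.133],-.03); print(ctrl.get_obs()["q"])
E
```

```text
pos [0.568  0.2278 0.2313] yaw_y -0.0043 z [ 0.  0. -1.] open 0.0301 F [ 0.3 -0.2  0.7] g 0.0 t 3.3
shift [-0.01  0.    1.64] ('az', np.float64(0.26))
[2.59885415e-01 2.21551028e-02 1.64420901e+00 1.38573622e-06
 1.47518484e+00 2.64199438e-01]
```

Request:
{"name": "jog_arm", "arguments": {"commands": [0,0,0.4,0,0,0.26,30,0,0,0.5,0,0,0,30,0,0,0.5,0,0,0,30,0,0,0.24,0,0,0,30,0,0,0,0,0,0,0,0,0,0,0,0,0,0,0,0,0,0,0,0,0,0,0,0,0,0,0,0,0,-0.4,0,0,0,0,0,0,-0.4,0,0,0,0,0,0,-0.4,0,0,0,0,0,0,-0.4,0,0,0,0,0,0,-0.4,0,0,0,0,0,0,-0.4,0,0,0,0,0], "newtons": 50}}

```text
t: 5.05
tool_pos: [0.425, 0.233, 0.1352]
tool_rot: [2.251, 2.19, 0.01]
contact_force: [0.9, 4.6, 3.6]
opening: 0.0093
grip_force: 50.6
```

Request:
{"name": "jog_arm", "arguments": {"commands": [0,-0.2,0,0,0,0,0,0,-0.1,0,0,0,0,0,0,-0.1,0,0,0,0,0,0,-0.1,0,0,0,0,0,0,0,0,0,0,0,0]}}

```text
t: 5.68
tool_pos: [0.4001, 0.2339, 0.1352]
tool_rot: [2.245, 2.184, 0.025]
contact_force: [19.9, 7.3, -6.5]
opening: 0.0092
grip_force: 50.0
```

Request:
{"name": "jog_arm", "arguments": {"commands": [0,0.06,0,0,0,0,0,0,0,0,0,0,0,30,0,0,0,0,0,0,30,0,0,0,0,0,0,30,0,0,-0.8,0,0,0,30,0,0,-0.8,0,0,0,30,0,0,-0.8,0,0,0,30,1,0,-0.8,0,0,0,30,1,0,0,0,0,0,40,1,0,0,0,0,0,40,1,0,0,0,0,0,40,1,0,0,0,0,0,40]}}

```text
t: 7.18
tool_pos: [0.4052, 0.5228, 0.3153]
tool_rot: [2.251, 2.191, -0.001]
contact_force: [0.5, -0.3, 0.3]
opening: 0.0403
grip_force: 0.0
```

```bash
cat > look.py <<'E'
import sys
from h import *
for c in sys.argv[2:]:
    im=eyes.get_image(c);P=pts(im);save(im,f"{c}{sys.argv[1]}.png");np.savez(c+".npz",P=P,im=im["image"])
    for d in nets.silhouettes(c,"carrier0"):
        m=d["mask"];q=P[m];q=q[~np.isnan(q[:,0])]
        if len(q)<5: continue
        t=q[q[:,2]>.153]
        print(c,round(d["p"],2),np.round(d["bbox"]),np.median(q,0).round(3),"tab",len(t),t.mean(0).round(4) if len(t) else "")
to([.5,.2,.3],np.pi/2)
E
python3 look.py 1 top side; python3 -c "
import cv2,numpy as np
a=cv2.imread('pics/top1.png')[120:260,140:280];b=cv2.imread('pics/side1.png')[110:250,220:360]
cv2.imwrite('pics/c1.png',np.hstack([cv2.resize(a,(400,400)),cv2.resize(b,(400,400))]))"
```

```text
top 0.78 [193. 219. 208. 238.] [0.512 0.262 0.071] tab 23 [0.5144 0.2659 0.1746]
top 0.78 [235. 216. 242. 237.] [0.522 0.128 0.063] tab 21 [0.5252 0.1323 0.173 ]
top 0.74 [173. 213. 187. 232.] [0.532 0.326 0.069] tab 24 [0.5318 0.329  0.1703]
top 0.61 [217. 214. 228. 235.] [0.524 0.189 0.069] tab 22 [0.528  0.1921 0.1701]
side 0.62 [262. 160. 275. 186.] [0.511 0.264 0.076] tab 16 [0.5185 0.2571 0.1655]
side 0.48 [267. 173. 284. 192.] [0.538 0.193 0.133] tab 23 [0.532  0.1929 0.1659]
side 0.45 [262. 183. 276. 194.] [0.528 0.132 0.14 ] tab 22 [0.5291 0.1309 0.1679]
pos [0.405  0.5215 0.3141] yaw_y -0.0256 z [-0.002 -0.003 -1.   ] open 0.0405 F [ 0.7 -0.9 -0.2] g 0.0 t 7.38
shift [-5.32  1.72  0.25] ('az', np.float64(-15.96))
```

View pics/c1.png

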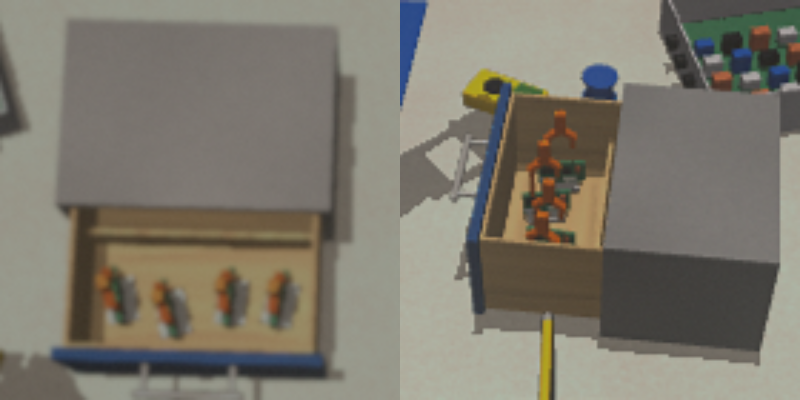

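Request:
{"name": "jog_arm", "arguments": {"commands": [0,0,-0.1,0,0,-1,40,0,0,-0.1,0,0,-1,40,0,0,-0.1,0,0,-1,40,0,0,-0.1,0,0,-1,40,0,0,-0.1,0,0,-1,40,0,0,-0.1,0,0,-1,40,0,0,-0.1,0,0,-1,40,0,0,-0.1,0,0,-1,40,0,0,-0.1,0,0,-1,40,0,0,-0.1,0,0,-1,40,0,0,-0.1,0,0,-1,40,0,0,-0.1,0,0,-1,40,0,0,-0.1,0,0,-1,40,0,0,-0.1,0,0,-1,40,0,0,-0.1,0,0,-1,40,0,0,-0.1,0,0,-0.96,40]}}

```text
t: 9.38
tool_pos: [0.4057, 0.5194, 0.4129]
tool_rot: [0.001, 3.141, 0.0]
contact_force: [0.6, -0.3, 0.0]
opening: 0.0398
grip_force: 0.0
```

Request:
{"name": "jog_arm", "arguments": {"commands": [-0.3,-1,0,0,0,0,40,-0.3,-1,0,0,0,0,40,-0.3,-1,0,0,0,0,40,-0.3,-1,0,0,0,0,40,-0.3,-0.9,0,0,0,0,40,0,0,0,0,0,0,40]}}

```text
t: 10.12
tool_pos: [0.4951, 0.223, 0.4125]
tool_rot: [0.015, 3.14, -0.001]
contact_force: [-0.4, 0.4, -0.1]
opening: 0.04
grip_force: 0.0
```

```bash
python3 look.py 2 wrist; python3 -c "
from h import *
P=np.load('wrist.npz')['P'];print(P[::140,::140].round(2).tolist())"
```

```text
wrist 0.95 [212. 170. 247. 213.] [0.519 0.143 0.072] tab 166 [0.5228 0.14   0.1695]
wrist 0.9 [297. 159. 329. 206.] [0.506 0.269 0.067] tab 154 [0.5119 0.272  0.1706]
wrist 0.59 [339. 173. 377. 222.] [0.527 0.333 0.073] tab 182 [0.5295 0.3348 0.1689]
wrist 0.58 [253. 170. 284. 220.] [0.519 0.202 0.037] tab 154 [0.5253 0.1998 0.1707]
pos [0.4944 0.2262 0.4124] yaw_y 1.5664 z [ 0.001  0.    -1.   ] open 0.0401 F [-0.7  0.1  0.3] g 0.0 t 10.22
shift [-0.09 -0.44  1.87] ('az', np.float64(-0.04))
[[[0.23, -0.21, -0.0], [0.24, 0.01, 0.0], [0.24, 0.22, -0.0], [0.24, 0.44, -0.0]], [[0.44, -0.26, -0.0], [0.45, -0.02, -0.0], [0.44, 0.22, 0.18], [0.44, 0.39, 0.18]], [[0.68, -0.27, 0.06], [0.71, -0.05, 0.01], [0.62, 0.22, 0.19], [0.72, 0.49, -0.0]]]
```

View pics/wrist2.png

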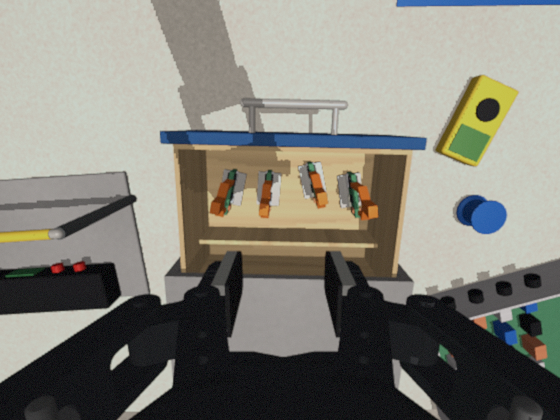

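```bash
cat > car.py <<'E'
import sys
from h import *
def carriers(c,zf=.028,pmin=.3):
    im=eyes.get_image(c);P=pts(im);out=[]
    for d in nets.silhouettes(c,"carrier0"):
        if d["p"]<pmin: continue
        q=P[d["mask"]];q=q[~np.isnan(q[:,0])]
        h=q[(q[:,2]>zf+.075)]; t=q[(q[:,2]>zf+.125)&(q[:,2]<zf+.16)]
        if len(t)<5: continue
        w=np.linalg.svd(h[:,:2]-h[:,:2].mean(0),full_matrices=False)[2][0]; w=w*np.sign(w[0])
        t0=np.median(t,0)
        t=t[np.linalg.norm(t[:,:2]-t0[:2],axis=1)<.015]; top=t[t[:,2]>zf+.140]
        r=cv2.minAreaRect(t[:,:2].astype(np.float32))
        print(c,round(d["p"],2),"tab",t.mean(0).round(4),"top",len(top),np.median(top,0).round(4),"ext",t.min(0).round(3),t.max(0).round(3),"hookyaw",round(np.arctan2(w[1],w[0]),3),"ext",np.ptp((h[:,:2]@w)).round(3))
if __name__=="__main__":
    for c in sys.argv[1:]: carriers(c)
    to([.52,.14,.3],np.pi/2)
E
python3 car.py wrist top; python3 - <<'E'
from h import *
# wall-top check: rail and drawer in wrist
P=np.load('wrist.npz')['P'].reshape(-1,3)
for n in("wrist",):
    m=((P>[.36,.05,.16])&(P<[.48,.4,.185])).all(1);print("front",P[m].min(0),P[m].max(0),m.sum())
E
```

```text
wrist 0.93 tab [0.5297 0.335  0.1694] top 132 [0.5302 0.3357 0.1731] ext [0.523 0.33  0.154] [0.539 0.342 0.175] hookyaw 0.066 ext 0.049
wrist 0.68 tab [0.5252 0.1998 0.1704] top 124 [0.5262 0.1996 0.173 ] ext [0.519 0.193 0.153] [0.534 0.206 0.175] hookyaw -0.088 ext 0.048
wrist 0.66 tab [0.5229 0.1396 0.1694] top 130 [0.524  0.1388 0.1729] ext [0.516 0.132 0.153] [0.532 0.146 0.175] hookyaw -0.154 ext 0.048
top 0.72 tab [0.5274 0.3274 0.1673] top 5 [0.526  0.3291 0.1739] ext [0.525 0.322 0.155] [0.531 0.333 0.175] hookyaw 0.003 ext 0.025
top 0.63 tab [0.5258 0.1317 0.1697] top 16 [0.5272 0.1321 0.1739] ext [0.518 0.125 0.153] [0.535 0.138 0.184] hookyaw -0.246 ext 0.047
top 0.59 tab [0.5109 0.2632 0.1705] top 7 [0.5115 0.2621 0.1779] ext [0.507 0.26  0.153] [0.517 0.268 0.181] hookyaw 0.0 ext 0.025
top 0.58 tab [0.5281 0.1918 0.1724] top 16 [0.5293 0.1918 0.1764] ext [0.521 0.186 0.154] [0.536 0.198 0.186] hookyaw 0.393 ext 0.132
pos [0.4942 0.2284 0.4121] yaw_y 1.5706 z [ 0.  0. -1.] open 0.0401 F [ 0.5 -0.2 -0.3] g 0.0 t 10.43
shift [-0.43 -1.47  1.87] ('az', np.float64(-0.0))
front [0.42995862 0.08013268 0.16003108] [0.47995587 0.39316948 0.17909503] 4935
```

Request:
{"name": "jog_arm", "arguments": {"commands": [-0.1,-0.5,0.8,0,0,0,40,-0.1,-0.5,0.8,0,0,0,40,-0.1,-0.5,0.8,0,0,0,40,0,0,0,0,0,0,40,0,0,0,0,0,0,40]}}

```text
t: 11.05
tool_pos: [0.5131, 0.1386, 0.2696]
tool_rot: [0.001, 3.14, 0.001]
contact_force: [1.0, -0.2, 1.3]
opening: 0.0401
grip_force: 0.0
```

```bash
cat > v.py <<'E'
import sys
from h import *
im=eyes.get_image("wrist");save(im,f"w{sys.argv[1]}.png")
P=pts(im);np.savez("wrist.npz",P=P,im=im["image"]);print(im["cam_to_world"].round(3).tolist())
E
python3 car.py wrist; python3 v.py 3
```

```text
wrist 0.79 tab [0.5227 0.138  0.1703] top 305 [0.5237 0.1381 0.1731] ext [0.516 0.131 0.153] [0.533 0.145 0.175] hookyaw -0.29 ext 0.047
wrist 0.75 tab [0.5302 0.3334 0.1672] top 387 [0.5307 0.3343 0.1731] ext [0.523 0.328 0.153] [0.54  0.343 0.175] hookyaw 0.481 ext 0.102
wrist 0.74 tab [0.5125 0.2701 0.1681] top 361 [0.513  0.2713 0.1731] ext [0.505 0.265 0.153] [0.523 0.279 0.175] hookyaw 0.144 ext 0.048
wrist 0.56 tab [0.5255 0.1976 0.1693] top 321 [0.5265 0.1984 0.1732] ext [0.519 0.192 0.153] [0.535 0.205 0.175] hookyaw -0.171 ext 0.049
pos [0.5137 0.1388 0.271 ] yaw_y 1.5707 z [ 0.005  0.001 -1.   ] open 0.0399 F [ 0.3 -0.4  0. ] g 0.0 t 11.15
shift [-0.11  0.02 -0.48] ('az', np.float64(-0.0))
[[0.001, -0.964, -0.267, 0.446], [1.0, 0.001, -0.002, 0.14], [0.002, -0.267, 0.964, 0.413], [0.0, 0.0, 0.0, 1.0]]
```

View pics/w3.png

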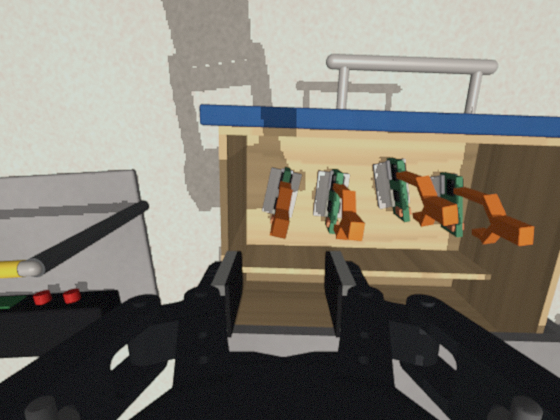

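```bash
cat > yaw.py <<'E'
from h import *
D=np.load("wrist.npz");P=D["P"].reshape(-1,3);C=D["im"].reshape(-1,3).astype(int)
import sys
def tops(zlo,zhi,lo=(.46,.07),hi=(.6,.38)):
    D=np.load("wrist.npz");P=D["P"]
    m=((P[...,2]>zlo)&(P[...,2]<zhi)&(P[...,0]>lo[0])&(P[...,0]<hi[0])&(P[...,1]>lo[1])&(P[...,1]<hi[1])).astype(np.uint8)
    n,l,s,_=cv2.connectedComponentsWithStats(m)
    for i in range(1,n):
        if s[i,4]<80: continue
        q=P[l==i][:,:2].astype(np.float32);r=cv2.minAreaRect(q);b=cv2.boxPoints(r)
        e=b[1]-b[0] if np.linalg.norm(b[1]-b[0])>np.linalg.norm(b[2]-b[1]) else b[2]-b[1]
        a=np.arctan2(e[1],e[0]);a=(a+np.pi/2)%np.pi-np.pi/2
        print(zlo,s[i,4],np.round(r[0],4),np.round(r[1],3),"yaw",round(a,3))
if __name__=="__main__":
    tops(.1715,.1765);tops(.066,.082);tops(.032,.041)
    x0=P[(P[:,2]>.165)&(P[:,2]<.18)&(P[:,0]<.46)&(P[:,0]>.38)]
E
python3 yaw.py
```

```text
0.1715 303 [0.5137 0.2722] [0.016 0.013] yaw 0.176
0.1715 283 [0.5248 0.1379] [0.012 0.016] yaw -0.232
0.1715 285 [0.5272 0.1987] [0.012 0.016] yaw -0.091
0.1715 301 [0.5313 0.336 ] [0.017 0.013] yaw 0.189
0.066 92 [0.4913 0.096 ] [0.    0.063] yaw -0.035
0.066 526 [0.4924 0.3741] [0.003 0.056] yaw -0.043
0.066 615 [0.5156 0.2731] [0.07  0.014] yaw 0.211
0.066 137 [0.4987 0.144 ] [0.013 0.013] yaw 1.379
0.066 491 [0.5291 0.1989] [0.013 0.07 ] yaw -0.1
0.066 559 [0.5334 0.3365] [0.07  0.014] yaw 0.128
0.066 524 [0.5613 0.1415] [0.096 0.07 ] yaw 1.544
0.066 187 [0.5865 0.3706] [0.003 0.027] yaw -0.023
0.066 222 [0.5989 0.2421] [0.058 0.002] yaw 1.543
0.032 482 [0.5738 0.1537] [0.228 0.11 ] yaw 0.913
0.032 210 [0.4928 0.3738] [0.003 0.054] yaw -0.024
0.032 585 [0.5159 0.262 ] [0.056 0.016] yaw 0.209
0.032 483 [0.5219 0.1273] [0.015 0.056] yaw -0.229
0.032 533 [0.525  0.1884] [0.016 0.058] yaw -0.099
0.032 245 [0.5274 0.1527] [0.011 0.055] yaw -0.175
0.032 128 [0.5173 0.3262] [0.026 0.01 ] yaw 0.213
0.032 225 [0.5668 0.3717] [0.002 0.065] yaw -0.035
```

Request:
{"name": "jog_arm", "arguments": {"commands": [-0.19,-0.01,0,0,0,0,40,0,0,0.3,0,0,0.8,40,0,0,0.3,0,0,0.8,40,0,0,0.3,0,0,0.7,40,0,0,0.4,0,0,0,40,0,0,0.4,0,0,0,40,0,0,0.28,0,0,0,40,0,0,0,0,0,0,40,0,0,0,0,0,0,0,0,0,0,0,0,0,0,0,0,0,0,0,0,0,0,0,0,0,0,0,0,0,0,-0.1,0,0,0,0,0,0,-0.2,0,0,0,0,0,0,0,0,0,0,0], "newtons": 60}}

```text
t: 13.08
tool_pos: [0.5245, 0.137, 0.1683]
tool_rot: [0.363, 3.119, 0.001]
contact_force: [0.4, 0.0, -1.4]
opening: 0.0109
grip_force: 59.2
```

```bash
python3 -c "
from h import *
to([.47,.138,.33],np.pi/2+.059)"
```

```text
pos [0.5245 0.137  0.1683] yaw_y 1.339 z [ 0.002  0.    -1.   ] open 0.0109 F [ 0.4  0.  -1.4] g 59.2 t 13.07
shift [ 0.88 -0.19 -2.7 ] ('az', np.float64(-2.91))
```

Request:
{"name": "jog_arm", "arguments": {"commands": [0,0,-0.6,0,0,0,0,0,0,-0.7,0,0,0,0,0,0,-0.7,0,0,0,0,0,0,-0.7,0,0,-0.9,0,0,0,0,0,0,-1,0,0,0,0,0,0,-1,0,0.7,0,0,0,0,0,0,0.73,0,0,0,0,0,0,0,-0.6,0,0,0,0,0,0,-0.9,0,0,0,0,0,0,-0.9,0,0,0,0,0,0,-0.9,0,0,0,0,0,0,-0.9,0,0,0,0,0,0,-0.9,0,0,0,0,0,0,-0.9,0,0,0,0,0,0,-0.8,0,0,0,0,0,0,-0.4,0,0,0,0,0,0,0,0,0,0,0,0]}}

```text
t: 15.32
tool_pos: [0.4632, -0.3001, 0.3284]
tool_rot: [0.089, -3.139, -0.002]
contact_force: [-0.0, 0.9, -1.2]
opening: 0.0108
grip_force: 59.2
```

```bash
python3 v.py 4; python3 - <<'E'
from h import *
to([.46,-.36,.33],np.pi/2+.059)
D=np.load("wrist.npz");P=D["P"].reshape(-1,3);C=D["im"].reshape(-1,3).astype(int)
m=((P>[.54,-.47,.192])&(P<[.6,-.03,.206])).all(1)
q=P[m];k=np.polyfit(q[:,1],q[:,0],1)
for _ in range(4):
    q=q[abs(np.polyval(k,q[:,1])-q[:,0])<.006];k=np.polyfit(q[:,1],q[:,0],1)
print(len(q),k,np.polyval(k,-.25),q.min(0),q.max(0),np.median(q,0))
z=m&(C[:,0]>130)&(C[:,2]<.6*C[:,0]);print("yellow",z.sum(),P[z].min(0),P[z].max(0))
m=((P>[.5,-.52,.12])&(P<[.6,-.0,.22])).all(1);print(P[m].min(0),P[m].max(0))
E
```

```text
[[-0.056, -0.964, -0.261, 0.397], [0.998, -0.053, -0.017, -0.303], [0.003, -0.262, 0.965, 0.47], [0.0, 0.0, 0.0, 1.0]]
pos [ 0.4634 -0.2991  0.3287] yaw_y 1.6286 z [-0.001  0.002 -1.   ] open 0.0104 F [ 0.4  0.2 -0.9] g 59.2 t 15.38
shift [ 0.12 -1.01 -0.02] ('az', np.float64(-0.01))
2113 [-0.05749375  0.54325134] 0.55762477823949 [ 0.54103204 -0.45608833  0.19202221] [ 0.57515217 -0.04179597  0.20161607] [ 0.55097774 -0.13097367  0.19804407]
yellow 1330 [ 0.54371881 -0.28340684  0.19453797] [ 0.56566265 -0.0573895   0.20161607]
[ 0.54084207 -0.45612028  0.1200161 ] [ 0.58082373 -0.04179597  0.20161607]
```

View pics/w4.png

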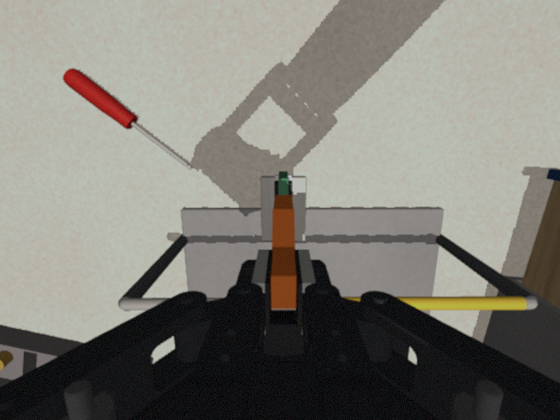

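Request:
{"name": "jog_arm", "arguments": {"commands": [0,-0.42,0,0,0,0,0,0,-0.42,0.4,0,0,0,0,0,0,0.45,0,0,0,0,0,0,0.4,0,0,0,0,0,0,0,0,0,0,0,-0.4,0,0,0,0,0,0,-0.4,0,0,0,0,0,0,-0.4,0,0,0,0,0,0,-0.3,0,0,0,0,0,0,-0.15,0,0,0,0,0,0,0,0,0,0,0,0,0,0,0,0,0,0,0,0]}}

```text
t: 16.88
tool_pos: [0.5647, -0.3441, 0.2542]
tool_rot: [0.091, -3.14, 0.0]
contact_force: [-0.3, -0.4, -0.8]
opening: 0.011
grip_force: 59.2
```

```bash
cat > side.py <<'E'
import sys
from h import *
to([.565,-.339,.214],np.pi/2+.0575)
im=eyes.get_image("side");P=pts(im);np.savez("side.npz",P=P,im=im["image"])
cv2.imwrite(f"pics/s{sys.argv[1]}.png",cv2.resize(im["image"][200:370,230:350,::-1],None,fx=3.5,fy=3.5,interpolation=2))
E
python3 side.py 5
```

```text
pos [ 0.5647 -0.3441  0.2542] yaw_y 1.6287 z [-0. -0. -1.] open 0.011 F [-0.3 -0.4 -0.8] g 59.2 t 16.88
shift [-0.01  0.08  0.67] ('az', np.float64(0.0))
```

View pics/s5.png

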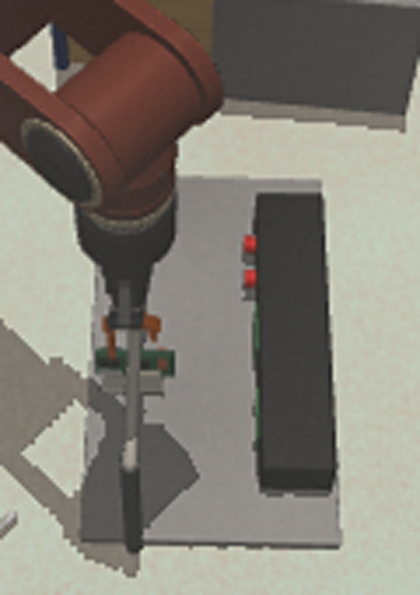

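Request:
{"name": "jog_arm", "arguments": {"commands": [0,0,0.2,0,0,0,0,0,0,0.2,0,0,0,0,0,0,0.15,0,0,0,0,0,0,0.08,0,0,0,0,0,0,0,0,0,0,0,0,0.4,0,0,0,0,0,0,0.4,0,0,0,0,0,0,0.4,0,0,0,0,0,0,0.4,0,0,0,0,0,0,0,0,0,0,0,0]}}

```text
t: 18.18
tool_pos: [0.5597, -0.2457, 0.2165]
tool_rot: [-0.096, 3.14, 0.0]
contact_force: [-0.2, 0.3, -2.2]
opening: 0.011
grip_force: 59.2
```

Request:
{"name": "jog_arm", "arguments": {"commands": [0,0.4,0,0,0,0,0,0,0.5,0,0,0,0,0,0,0.5,0,0,0,0,0,0,0.5,0,0,0,0,0,0,0.4,0,0,0,0,0,0,0.25,0,0,0,0,0,0,0.1,0,0,0,0,0,0,0,0,0,0,0,0,0,0,0.03,0,0,0,0,0,0,0,0,0,0,0]}}

```text
t: 19.42
tool_pos: [0.551, -0.0901, 0.2151]
tool_rot: [-0.09, 3.139, -0.001]
contact_force: [1.2, 1.0, 1.3]
opening: 0.0103
grip_force: 59.5
```

```bash
python3 side.py 6
```

```text
pos [ 0.551  -0.0901  0.2151] yaw_y 1.6281 z [ 0.002 -0.    -1.   ] open 0.0103 F [1.2 1.  1.3] g 59.5 t 19.43
shift [ 0.   -4.16  0.02] ('az', np.float64(-0.0))
```

View pics/s6.png

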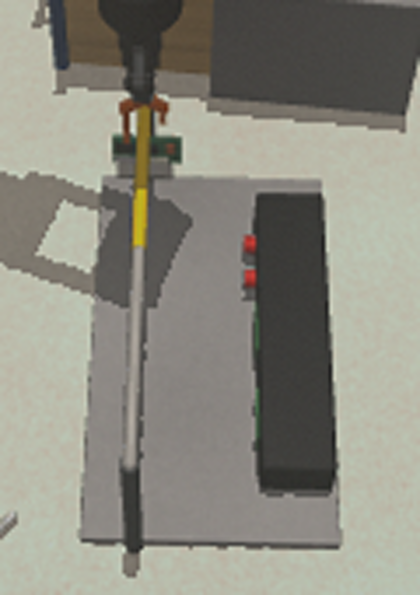

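Request:
{"name": "jog_arm", "arguments": {"commands": [0,0,0,0,0,0,30,0,0,0,0,0,0,30,0,0,0,0,0,0,30,0,0,-0.4,0,0,0,30,0,0,-0.8,0,0,0,30,0,0,-0.8,0,0,0,30,0,0.6,0,0,0,0,40,0.12,0.9,0,0,0,0,40,0,0.9,0,0,0,0,40,0,0.9,0,0,0,0,40,0,0.9,0,0,0,0,40,0,0.63,0,0,0,0.5,40,0,0,0,0,0,1,40,0,0,0,0,0,0,40,0,0,0,0,0,0,40]}}

```text
t: 21.35
tool_pos: [0.5264, 0.1991, 0.3345]
tool_rot: [-0.143, -3.138, 0.0]
contact_force: [-0.1, -0.2, -0.1]
opening: 0.0401
grip_force: 0.0
```

```bash
python3 v.py 7; python3 - <<'E'
from h import *
from yaw import tops
tops(.171,.177); tops(.066,.082)
to([.5275,.199,.150],np.pi/2-.095)
eyes.get_image("side")
for d in nets.silhouettes("side","carrier0"): print(round(d["p"],2),d["bbox"])
E
```

```text
[[0.092, -0.961, -0.261, 0.46], [0.996, 0.089, 0.023, 0.206], [0.001, -0.262, 0.965, 0.477], [0.0, 0.0, 0.0, 1.0]]
0.171 207 [0.5136 0.2727] [0.016 0.012] yaw 0.213
0.171 206 [0.5311 0.3365] [0.016 0.012] yaw 0.131
0.171 190 [0.5272 0.1996] [0.011 0.016] yaw -0.098
0.066 333 [0.4995 0.3739] [0.002 0.076] yaw -0.034
0.066 853 [0.573  0.1541] [0.228 0.109] yaw 0.913
0.066 294 [0.5153 0.2734] [0.07  0.013] yaw 0.207
0.066 438 [0.5332 0.3369] [0.07  0.013] yaw 0.153
0.066 98 [0.5003 0.202 ] [0.012 0.012] yaw -0.092
0.066 134 [0.5821 0.3712] [0.002 0.035] yaw -0.015
pos [0.5264 0.199  0.3345] yaw_y 1.4793 z [-0. -0. -1.] open 0.0399 F [-0.1  0.2  0.9] g 0.0 t 21.4
shift [-0.02  0.    3.08] ('az', np.float64(0.03))
0.62 [260.3, 221.8, 280.3, 251.0]
0.54 [238.3, 132.8, 265.6, 152.0]
0.52 [269.1, 148.9, 285.9, 178.1]
0.51 [263.5, 158.7, 276.7, 185.5]
0.51 [267.6, 171.9, 282.2, 194.9]
```

Request:
{"name": "jog_arm", "arguments": {"commands": [0,0,0.7,0,0,0,40,0,0,0.8,0,0,0,40,0,0,0.8,0,0,0,40,0,0,0.5,0,0,0,40,0,0,0.28,0,0,0,40,0,0,0,0,0,0,40,0,0,0,0,0,0,0,0,0,0,0,0,0,0,0,0,0,0,0,0,0,0,0,0,0,0,0,0,0,0,-0.2,0,0,0,0,0,0,-0.7,0,0,0,0,0,0,-0.7,0,0,0,0,0,0,-0.7,0,0,0,0,0,0,-0.7,0,0,0,0,0,0,0,0,0,-0.8,0,0,0,0,0,0,-0.72,0,0,0,0,0,0,0,0], "newtons": 60}}

```text
t: 23.75
tool_pos: [0.526, 0.1995, 0.3297]
tool_rot: [0.093, -3.14, -0.0]
contact_force: [-0.4, -0.2, -0.8]
opening: 0.0107
grip_force: 59.1
```

```bash
cat >> h.py <<'E'
def rail(x,y,z): # rail-frame target
    c,s=np.cos(.0575),np.sin(.0575); return [.560+c*x-s*y,-.249+s*x+c*y,z]
E
python3 -c "
from h import *
to(rail(-.105,-.095,.33),np.pi/2+.0575)"
```

```text
pos [0.526  0.1995 0.3297] yaw_y 1.6302 z [-0.001  0.    -1.   ] open 0.0107 F [-0.4 -0.2 -0.8] g 59.1 t 23.75
shift [ 1.63 -9.08 -0.01] ('az', np.float64(0.02))
```

Request:
{"name": "jog_arm", "arguments": {"commands": [0.8,0,0,0,0,0,0,0.83,0,0,0,0,0,0,0,-0.6,0,0,0,0,0,0,-0.9,0,0,0,0,0,0,-0.95,0,0,0,0,0,0,-0.95,0,0,0,0,0,0,-0.95,0,0,0,0,0,0,-0.95,0,0,0,0,0,0,-0.95,0,0,0,0,0,0,-0.95,0,0,0,0,0,0,-0.9,0,0,0,0,0,0,-0.6,0,0,0,0,0,0,-0.38,0.3,0,0,0,0,0,0,0.5,0,0,0,0,0,0,0.46,0,0,0,0,0,0,0,0,0,0,0]}}

```text
t: 25.75
tool_pos: [0.4602, -0.349, 0.2507]
tool_rot: [0.093, -3.136, -0.008]
contact_force: [-0.3, -0.0, -0.6]
opening: 0.0109
grip_force: 59.1
```

```bash
python3 -c "
from h import *
to(rail(0,-.095,.254),np.pi/2+.0575)"
```

```text
pos [ 0.4602 -0.349   0.2507] yaw_y 1.6299 z [-0.005  0.005 -1.   ] open 0.0109 F [-0.3 -0.  -0.6] g 59.1 t 25.75
shift [-1.76 -0.02 -0.06] ('az', np.float64(0.02))
```

Request:
{"name": "jog_arm", "arguments": {"commands": [0,0,-0.05,0,0,0,0,-0.4,0,0,0,0,0,0,-0.5,0,0,0,0,0,0,-0.4,0,0,0,0,0,0,-0.3,0,0,0,0,0,0,-0.16,0,0,0,0,0,0,0,0,0,0,0,0,0,0,0,0,0,0,0,0]}}

```text
t: 26.75
tool_pos: [0.5664, -0.344, 0.2573]
tool_rot: [0.094, -3.14, 0.0]
contact_force: [-1.3, 0.1, -1.0]
opening: 0.0106
grip_force: 59.2
```

```bash
python3 side.py 8; python3 -c "
from h import *
to(rail(0,.118,.2165),np.pi/2+.0575)"
```

```text
pos [ 0.5664 -0.344   0.2573] yaw_y 1.6306 z [-0. -0. -1.] open 0.0106 F [-1.3  0.1 -1. ] g 59.2 t 26.75
shift [0.02 0.08 0.72] ('az', np.float64(0.02))
pos [ 0.5664 -0.344   0.2572] yaw_y 1.6305 z [-0. -0. -1.] open 0.0103 F [-0.1 -0.3 -1.4] g 59.2 t 26.8
shift [0.01 3.55 0.68] ('az', np.float64(0.02))
```

View pics/s8.png

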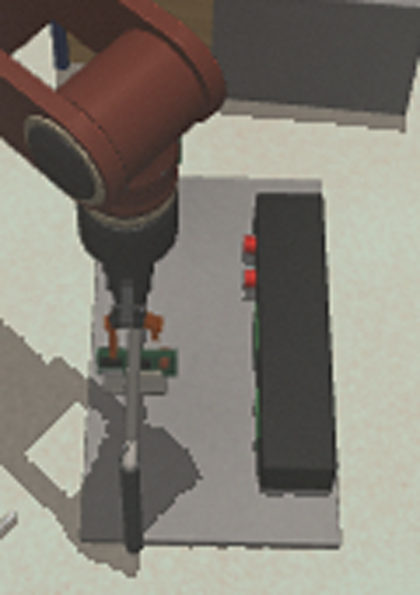

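Request:
{"name": "jog_arm", "arguments": {"commands": [0,0,0.2,0,0,0,0,0,0,0.25,0,0,0,0,0,0,0.15,0,0,0,0,0,0,0.08,0,0,0,0,0,0,0,0,0,0,0,0,0.4,0,0,0,0,0,0,0.5,0,0,0,0,0,0,0.5,0,0,0,0,0,0,0.5,0,0,0,0,0,0,0.5,0,0,0,0,0,0,0.5,0,0,0,0,0,0,0.4,0,0,0,0,0,0,0.25,0,0,0,0,0,0,0,0,0,0,0,0,0,0,0.03,0,0,0,0,0,0,0,0,0,0,0]}}

```text
t: 28.8
tool_pos: [0.5543, -0.1317, 0.2155]
tool_rot: [-0.093, 3.14, 0.001]
contact_force: [-1.7, 3.0, 4.1]
opening: 0.0103
grip_force: 59.9
```

Request:
{"name": "jog_arm", "arguments": {"commands": [0,0,0,0,0,0,30,0,0,0,0,0,0,30,0,0,0,0,0,0,30,0,0,-0.4,0,0,0,30,0,0,-0.8,0,0,0,30,0,0,-0.8,0,0,0,30,0,0,0,0,0,0,30]}}

```text
t: 29.68
tool_pos: [0.5559, -0.132, 0.3405]
tool_rot: [-0.094, 3.131, -0.006]
contact_force: [0.4, 0.6, 0.2]
opening: 0.0301
grip_force: 0.0
```

```bash
python3 -c "
from h import *
to([.5145,.273,.33],np.pi/2+.205)"
```

```text
pos [ 0.5559 -0.132   0.3405] yaw_y 1.6309 z [ 0.009 -0.004 -1.   ] open 0.0301 F [0.4 0.6 0.2] g 0.0 t 29.68
shift [0.28 6.78 0.14] ('az', np.float64(-1.45))
```

Request:
{"name": "jog_arm", "arguments": {"commands": [0,0.6,0,0,0,0,40,0.28,0.9,0,0,0,0,40,0,0.9,0,0,0,0,40,0,0.9,0,0,0,0,40,0,0.9,0,0,0,0,40,0,0.9,0,0,0,0,40,0,0.9,0,0,0,0,40,0,0.78,0,0,0,0,40,0,0,0,0,0,-0.7,40,0,0,0,0,0,-0.75,40,0,0,0,0,0,0,40,0,0,0,0,0,0,40]}}

```text
t: 31.18
tool_pos: [0.5127, 0.2736, 0.3337]
tool_rot: [0.32, -3.124, 0.001]
contact_force: [0.1, -0.7, 1.0]
opening: 0.0399
grip_force: 0.0
```

```bash
cat > nxt.py <<'E'
from h import *
from yaw import tops
import sys
tops(.171,.177); tops(.066,.082,(.46,.22))
to([float(sys.argv[2]),float(sys.argv[3]),.150],np.pi/2+float(sys.argv[4]))
im=eyes.get_image("side");P=pts(im)
cv2.imwrite(f"pics/s{sys.argv[1]}.png",cv2.resize(im["image"][120:330,220:360,::-1],None,fx=2.8,fy=2.8,interpolation=2))
E
python3 v.py 9;python3 nxt.py 9 .5145 .273 .205
```

```text
[[-0.202, -0.945, -0.256, 0.447], [0.979, -0.194, -0.054, 0.261], [0.001, -0.262, 0.965, 0.476], [0.0, 0.0, 0.0, 1.0]]
0.171 194 [0.5135 0.2723] [0.016 0.011] yaw 0.205
0.171 183 [0.5312 0.3362] [0.016 0.012] yaw 0.135
0.066 93 [0.4872 0.2676] [0.012 0.012] yaw 0.204
0.066 315 [0.5276 0.3729] [0.001 0.128] yaw -0.035
0.066 312 [0.5328 0.3362] [0.069 0.013] yaw 0.123
0.066 197 [0.599 0.253] [0.066 0.001] yaw 1.54
pos [0.5128 0.2736 0.334 ] yaw_y 1.7748 z [-0.001 -0.    -1.   ] open 0.0399 F [ 0.7 -1.5 -0.2] g 0.0 t 31.23
shift [-0.03 -0.01  3.07] ('az', np.float64(-0.01))
```

View pics/s9.png

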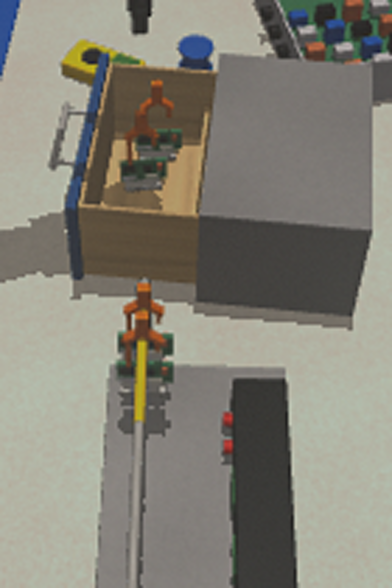

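Request:
{"name": "jog_arm", "arguments": {"commands": [-0.02,-0.01,0.7,0,0,0,40,0,0,0.8,0,0,0,40,0,0,0.8,0,0,0,40,0,0,0.5,0,0,0,40,0,0,0.27,0,0,0,40,0,0,0,0,0,0,40,0,0,0,0,0,0,0,0,0,0,0,0,0,0,0,0,0,0,0,0,0,0,0,0,0,0,0,0,0,0,-0.2,0,0,0,0,0,0,-0.7,0,0,0,0,0,0,-0.7,0,0,0,0,0,0,-0.7,0,0,0,0,0,0,-0.7,0,0,0,0,0,0,0,0,0,0.7,0,0,0,0,0,0,0.75,0,0,0,0,0,0,0,0], "newtons": 60}}

```text
t: 33.52
tool_pos: [0.5137, 0.2735, 0.3301]
tool_rot: [0.096, -3.139, 0.0]
contact_force: [0.3, -0.8, -2.6]
opening: 0.0104
grip_force: 59.2
```

```bash
python3 -c "
from h import *
to(rail(-.105,-.095,.33),np.pi/2+.0575)"
```

```text
pos [0.5137 0.2735 0.3301] yaw_y 1.632 z [-0.001 -0.    -1.   ] open 0.0104 F [ 0.3 -0.8 -2.6] g 59.2 t 33.52
shift [  1.52 -10.32   0.  ] ('az', np.float64(0.04))
```

Request:
{"name": "jog_arm", "arguments": {"commands": [0.8,0,0,0,0,0.04,0,0.72,0,0,0,0,0,0,0,-0.6,0,0,0,0,0,0,-0.9,0,0,0,0,0,0,-0.95,0,0,0,0,0,0,-0.95,0,0,0,0,0,0,-0.95,0,0,0,0,0,0,-0.95,0,0,0,0,0,0,-0.95,0,0,0,0,0,0,-0.95,0,0,0,0,0,0,-0.95,0,0,0,0,0,0,-0.95,0,0,0,0,0,0,-0.8,0,0,0,0,0,0,-0.4,0,0,0,0,0,0,0,0.3,0,0,0,0,0,0,0.5,0,0,0,0,0,0,0.46,0,0,0,0,0,0,0,0,0,0,0,0,0,0,0,0,0,0]}}

```text
t: 35.9
tool_pos: [0.4582, -0.3481, 0.2556]
tool_rot: [-0.09, 3.14, -0.001]
contact_force: [0.2, 0.5, -1.3]
opening: 0.0108
grip_force: 59.1
```

```bash
python3 -c "
from h import *
to(rail(0,-.095,.2555),np.pi/2+.0575)"
```

```text
pos [ 0.4582 -0.3481  0.2556] yaw_y 1.6284 z [ 0.001 -0.    -1.   ] open 0.0108 F [ 0.2  0.5 -1.3] g 59.1 t 35.9
shift [-1.79 -0.03  0.  ] ('az', np.float64(0.0))
```

Request:
{"name": "jog_arm", "arguments": {"commands": [-0.4,0,0,0,0,0,0,-0.5,0,0,0,0,0,0,-0.4,0,0,0,0,0,0,-0.3,0,0,0,0,0,0,-0.19,0,0,0,0,0,0,0,0,0,0,0,0,0,0,0,0,0,0,0,0]}}

```text
t: 36.78
tool_pos: [0.5646, -0.343, 0.2548]
tool_rot: [0.088, -3.14, 0.0]
contact_force: [-0.3, -0.1, -1.9]
opening: 0.0104
grip_force: 59.2
```

```bash
python3 side.py 10; python3 -c "
from h import *
to(rail(0,.075,.2165),np.pi/2+.0575)"
```

```text
pos [ 0.5646 -0.343   0.2548] yaw_y 1.6267 z [-0. -0. -1.] open 0.0104 F [-0.3 -0.1 -1.9] g 59.2 t 36.77
shift [-0.01  0.07  0.68] ('az', np.float64(-0.02))
pos [ 0.5645 -0.343   0.2548] yaw_y 1.6265 z [-0. -0. -1.] open 0.0107 F [ 0.5 -0.  -2.1] g 59.2 t 36.83
shift [-0.01  2.82  0.64] ('az', np.float64(-0.02))
```

View pics/s10.png

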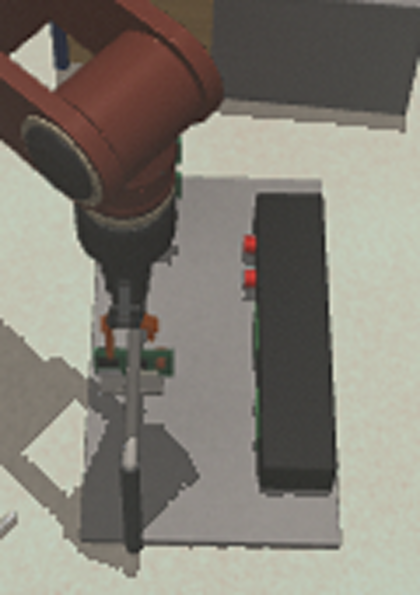

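```bash
python3 - <<'E'
from h import *
for c in ("top","side","wrist"):
    im=eyes.get_image(c);P=pts(im)
    if c=="top": cv2.imwrite("pics/t11.png",cv2.resize(im["image"][150:250,160:420,::-1],None,fx=3,fy=3,interpolation=2))
    for d in nets.silhouettes(c,"carrier0"):
        q=P[d["mask"]];q=q[~np.isnan(q[:,0])]
        if len(q)>5: print(c,round(d["p"],2),np.round(d["bbox"]),np.median(q,0).round(3),np.percentile(q,[3,97],axis=0).round(3).tolist())
E
```

```text
top 0.77 [172. 212. 188. 233.] [0.53  0.326 0.065] [[0.503, 0.312, 0.026], [0.562, 0.36, 0.176]]
top 0.66 [298. 204. 307. 227.] [ 0.545 -0.091  0.136] [[0.523, -0.113, 0.085], [0.576, -0.078, 0.239]]
top 0.62 [311. 201. 320. 225.] [ 0.547 -0.133  0.135] [[0.525, -0.155, 0.093], [0.581, -0.12, 0.242]]
top 0.45 [160. 192. 251. 263.] [0.538 0.229 0.034] [[0.433, 0.086, 0.021], [0.641, 0.368, 0.18]]
side 0.72 [258. 291. 279. 313.] [ 0.577 -0.349  0.152] [[0.54, -0.364, 0.133], [0.601, -0.342, 0.225]]
side 0.72 [267. 149. 283. 178.] [0.535 0.329 0.061] [[0.512, 0.314, 0.031], [0.568, 0.339, 0.154]]
wrist 0.97 [473. 168. 558. 250.] [ 0.546 -0.136  0.118] [[0.523, -0.15, 0.094], [0.586, -0.128, 0.163]]
wrist 0.76 [536. 165. 560. 220.] [ 0.552 -0.094  0.109] [[0.52, -0.126, 0.098], [0.57, -0.091, 0.133]]
wrist 0.71 [259. 167. 311. 303.] [ 0.555 -0.343  0.231] [[0.534, -0.359, 0.136], [0.575, -0.325, 0.276]]
```

View pics/t11.png

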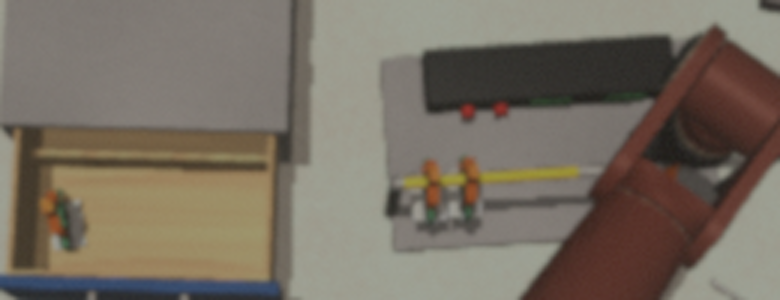

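Request:
{"name": "jog_arm", "arguments": {"commands": [0,0,0.2,0,0,0,0,0,0,0.2,0,0,0,0,0,0,0.16,0,0,0,0,0,0,0.08,0,0,0,0,0,0,0,0,0,0,0,0,0.4,0,0,0,0,0,0,0.5,0,0,0,0,0,0,0.5,0,0,0,0,0,0,0.5,0,0,0,0,0,0,0.4,0,0,0,0,0,0,0.3,0,0,0,0,0,0,0.22,0,0,0,0,0,0,0,0,0,0,0,0,0,0,0.03,0,0,0,0,0,0,0,0,0,0,0]}}

```text
t: 39.0
tool_pos: [0.5569, -0.1726, 0.2168]
tool_rot: [-0.089, 3.136, 0.004]
contact_force: [4.2, 3.5, 9.9]
opening: 0.0106
grip_force: 60.8
```

Request:
{"name": "jog_arm", "arguments": {"commands": [0,0,0,0,0,0,30,0,0,0,0,0,0,30,0,0,0,0,0,0,30,0,0,-0.4,0,0,0,30,0,0,-0.8,0,0,0,30,0,0,-0.8,0,0,0,30,0,0,0,0,0,0,30]}}

```text
t: 39.88
tool_pos: [0.5569, -0.1747, 0.3401]
tool_rot: [-0.088, 3.133, -0.006]
contact_force: [-0.1, -0.4, -0.2]
opening: 0.03
grip_force: 0.0
```

```bash
python3 -c "
from h import *
to([.531,.336,.33],np.pi/2+.135)"
```

```text
pos [ 0.5569 -0.1747  0.3401] yaw_y 1.6267 z [ 0.008 -0.004 -1.   ] open 0.03 F [-0.1 -0.4 -0.2] g 0.0 t 39.88
shift [-0.04  8.52  0.13] ('az', np.float64(-0.79))
```

Request:
{"name": "jog_arm", "arguments": {"commands": [0,0.6,0,0,0,0,40,0,0.9,0,0,0,0,40,0,0.9,0,0,0,0,40,0,0.9,0,0,0,0,40,0,0.9,0,0,0,0,40,0,0.9,0,0,0,0,40,0,0.9,0,0,0,0,40,0,0.9,0,0,0,0,40,0,0.9,0,0,0,0,40,0,0.7,0,0,0,0,40,0,0,0,0,0,-0.79,40,0,0,0,0,0,0,40,0,0,0,0,0,0,40]}}

```text
t: 41.5
tool_pos: [0.5267, 0.3347, 0.3335]
tool_rot: [0.209, -3.133, 0.001]
contact_force: [0.3, -0.5, -0.7]
opening: 0.0402
grip_force: 0.0
```

```bash
python3 v.py 12;python3 nxt.py 12 .531 .336 .135; python3 -c "
from h import *
eyes.get_image('top');
for d in nets.silhouettes('top','carrier0'): print(round(d['p'],2),d['bbox'])"
```

```text
[[-0.132, -0.957, -0.259, 0.461], [0.991, -0.127, -0.035, 0.327], [0.001, -0.261, 0.965, 0.476], [0.0, 0.0, 0.0, 1.0]]
0.171 192 [0.531  0.3368] [0.016 0.011] yaw 0.13
0.066 153 [0.5292 0.3729] [0.    0.136] yaw -0.035
0.066 98 [0.5056 0.333 ] [0.015 0.013] yaw 0.136
0.066 186 [0.599  0.2515] [0.062 0.001] yaw 1.531
pos [0.5269 0.3346 0.3339] yaw_y 1.7043 z [-0.001 -0.001 -1.   ] open 0.0399 F [-0.5  0.7  0.6] g 0.0 t 41.55
shift [-0.07  0.01  3.06] ('az', np.float64(-0.02))
0.74 [299.4, 203.1, 308.7, 226.3]
0.52 [322.6, 201.4, 334.3, 221.4]
0.46 [308.0, 200.5, 324.9, 224.4]
```

View pics/s12.png

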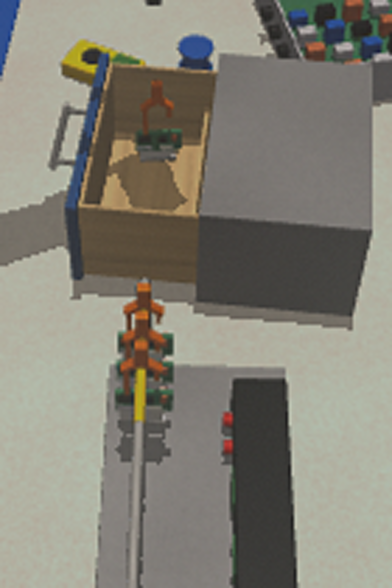

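Request:
{"name": "jog_arm", "arguments": {"commands": [-0.07,0.03,0.7,0,0,0,27,0,0,0.8,0,0,0,27,0,0,0.7,0,0,0,27,0,0,0.5,0,0,0,27,0,0,0.36,0,0,0,27,0,0,0,0,0,0,27,0,0,0,0,0,0,0,0,0,0,0,0,0,0,0,0,0,0,0,0,0,0,0,0,0,0,0,0,0,0,-0.2,0,0,0,0,0,0,-0.7,0,0,0,0,0,0,-0.7,0,0,0,0,0,0,-0.7,0,0,0,0,0,0,-0.7,0,0,0,0,0,0,0,0,0,0.77,0,0,0,0,0,0,0,0], "newtons": 60}}

```text
t: 43.82
tool_pos: [0.5307, 0.3376, 0.3317]
tool_rot: [-0.093, 3.14, 0.0]
contact_force: [0.1, 0.1, -2.3]
opening: 0.0105
grip_force: 60.5
```

```bash
python3 -c "
from h import *
to(rail(-.105,-.095,.33),np.pi/2+.0575)"
```

```text
pos [0.5307 0.3376 0.3317] yaw_y 1.6299 z [ 0.001  0.    -1.   ] open 0.0105 F [ 0.1  0.1 -2.3] g 60.5 t 43.83
shift [  1.84 -11.37   0.02] ('az', np.float64(0.02))
```

Request:
{"name": "jog_arm", "arguments": {"commands": [0.9,0,0,0,0,0,0,0.94,0,0,0,0,0,0,0,-0.6,0,0,0,0,0,0,-0.9,0,0,0,0,0,0,-0.95,0,0,0,0,0,0,-0.95,0,0,0,0,0,0,-0.95,0,0,0,0,0,0,-0.95,0,0,0,0,0,0,-0.95,0,0,0,0,0,0,-0.95,0,0,0,0,0,0,-0.95,0,0,0,0,0,0,-0.95,0,0,0,0,0,0,-0.95,0,0,0,0,0,0,-0.9,0,0,0,0,0,0,-0.4,0,0,0,0,0,0,0,0.3,0,0,0,0,0,0,0.5,0,0,0,0,0,0,0.46,0,0,0,0,0,0,0,0,0,0,0,0,0,0,0,0,0,0]}}

```text
t: 46.32
tool_pos: [0.4606, -0.3478, 0.256]
tool_rot: [-0.094, 3.14, -0.0]
contact_force: [-0.2, -0.5, -0.8]
opening: 0.0105
grip_force: 60.4
```

```bash
python3 -c "
from h import *
to(rail(0,-.095,.2555),np.pi/2+.0575)
im=eyes.get_image('top');P=pts(im)
for d in nets.silhouettes('top','carrier0'):
    q=P[d['mask']];q=q[~np.isnan(q[:,0])]
    if len(q)>5: print(round(d['p'],2),np.median(q,0).round(3),np.percentile(q,[3,97],axis=0).round(3).tolist())"
```

```text
pos [ 0.4606 -0.3478  0.256 ] yaw_y 1.6304 z [ 0.001 -0.    -1.   ] open 0.0105 F [-0.2 -0.5 -0.8] g 60.4 t 46.33
shift [-1.75 -0.04  0.01] ('az', np.float64(0.02))
0.7 [ 0.545 -0.091  0.133] [[0.522, -0.113, 0.094], [0.579, -0.077, 0.241]]
0.63 [ 0.449 -0.35   0.198] [[0.44, -0.368, 0.141], [0.461, -0.346, 0.245]]
0.59 [ 0.549 -0.133  0.139] [[0.526, -0.155, 0.093], [0.583, -0.12, 0.239]]
0.55 [0.536 0.237 0.034] [[0.432, 0.085, 0.02], [0.641, 0.368, 0.18]]
0.49 [ 0.55  -0.173  0.136] [[0.529, -0.193, 0.094], [0.586, -0.159, 0.241]]
```

Request:
{"name": "jog_arm", "arguments": {"commands": [-0.4,0,0,0,0,0,0,-0.5,0,0,0,0,0,0,-0.4,0,0,0,0,0,0,-0.3,0,0,0,0,0,0,-0.15,0,0,0,0,0,0,0,0,0,0,0,0,0,0,0,0,0,0,0,0]}}

```text
t: 47.3
tool_pos: [0.5645, -0.3427, 0.2554]
tool_rot: [0.091, -3.14, 0.0]
contact_force: [-0.2, -1.2, -1.4]
opening: 0.0101
grip_force: 60.4
```

```bash
python3 side.py 13; python3 -c "
from h import *
to(rail(0,.033,.2165),np.pi/2+.0575)"
```

```text
pos [ 0.5645 -0.3427  0.2554] yaw_y 1.6286 z [-0. -0. -1.] open 0.0101 F [-0.2 -1.2 -1.4] g 60.4 t 47.3
shift [-0.01  0.06  0.69] ('az', np.float64(0.0))
pos [ 0.5645 -0.3427  0.2554] yaw_y 1.6285 z [-0. -0. -1.] open 0.0109 F [ 0.  -0.3 -1.6] g 60.4 t 47.35
shift [-0.02  2.11  0.65] ('az', np.float64(0.0))
```

View pics/s13.png

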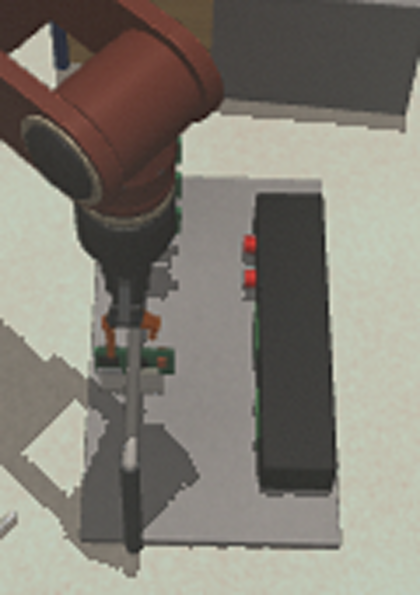

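Hook straddles the rail as before; lower, slide to y≈+33 mm, release.

Request:
{"name": "jog_arm", "arguments": {"commands": [0,0,0.2,0,0,0,0,0,0,0.2,0,0,0,0,0,0,0.16,0,0,0,0,0,0,0.09,0,0,0,0,0,0,0,0,0,0,0,0,0.4,0,0,0,0,0,0,0.5,0,0,0,0,0,0,0.5,0,0,0,0,0,0,0.4,0,0,0,0,0,0,0.31,0,0,0,0,0,0,0,0,0,0,0,0,0,0,0.03,0,0,0,0,0,0,0,0,0,0,0]}}

```text
t: 48.98
tool_pos: [0.5589, -0.216, 0.2162]
tool_rot: [-0.091, 3.137, 0.002]
contact_force: [3.9, 5.3, 6.2]
opening: 0.0102
grip_force: 61.6
```

Request:
{"name": "jog_arm", "arguments": {"commands": [0,0,0,0,0,0,30,0,0,0,0,0,0,30,0,0,0,0,0,0,30,0,0,-0.4,0,0,0,30,0,0,-0.8,0,0,0,30,0,0,-0.8,0,0,0,30,1,0,0,0,0,0,20,1,0,0,0,0,0,10,1,0,0,0,0,0,0,0,0,0,0,0,0,0]}}

```text
t: 50.22
tool_pos: [0.3752, -0.2267, 0.3345]
tool_rot: [-0.086, 3.14, -0.002]
contact_force: [0.3, 0.1, 1.2]
opening: -0.0001
grip_force: 0.0
```

```bash
python3 -c "
from h import *
to([.33,.234,.3],np.pi/2-.03)"
```

```text
pos [ 0.3752 -0.2267  0.3345] yaw_y 1.6253 z [ 0.    -0.001 -1.   ] open -0.0001 F [0.3 0.1 1.2] g 0.0 t 50.23
shift [0.33 7.71 0.56] ('az', np.float64(0.85))
```

Request:
{"name": "jog_arm", "arguments": {"commands": [-0.5,0.5,0,0,0,0.45,0,0,0.9,0,0,0,0.4,0,0,0.9,0,0,0,0,0,0,0.9,0,0,0,0,0,0,0.9,0,0,0,0,0,0,0.9,0,0,0,0,0,0,0.9,0,0,0,0,0,0,0.9,0,0,0,0,0,0,0.7,0,0,0,0,0,0,0,0,0,0,0,0]}}

```text
t: 51.48
tool_pos: [0.415, 0.2275, 0.3338]
tool_rot: [-0.035, -3.14, 0.001]
contact_force: [-0.7, -0.3, -0.2]
opening: 0.0003
grip_force: 0.0
```

```bash
python3 -c "
from h import *
to([.345,.234,.145],np.pi/2-.03)"
```

```text
pos [0.415  0.2275 0.3338] yaw_y 1.5488 z [-0.002 -0.    -1.   ] open 0.0003 F [-0.7 -0.3 -0.2] g 0.0 t 51.48
shift [1.16 0.08 3.15] ('az', np.float64(0.08))
```

Request:
{"name": "jog_arm", "arguments": {"commands": [0.6,0.08,0,0,0,0.08,0,0.56,0,0,0,0,0,0,0,0,0.8,0,0,0,0,0,0,0.8,0,0,0,0,0,0,0.8,0,0,0,0,0,0,0.8,0,0,0,0,0,0,0,0,0,0,0]}}

```text
t: 52.35
tool_pos: [0.3432, 0.2301, 0.1383]
tool_rot: [-0.056, -3.133, 0.007]
contact_force: [-0.2, -0.7, 0.4]
opening: -0.0001
grip_force: 0.0
```

Request:
{"name": "jog_arm", "arguments": {"commands": [-0.3,0,0,0,0,0,0,-0.3,0,0,0,0,0,0,-0.4,0,0,0,0,0,0,-0.4,0,0,0,0,0,0,-0.4,0,0,0,0,0,0,-0.4,0,0,0,0,0,0,-0.3,0,0,0,0,0,0,-0.3,0,0,0,0,0,0,-0.2,0,0,0,0,0,0,0,0,0,0,0,0,0]}}

```text
t: 53.6
tool_pos: [0.5273, 0.2256, 0.1443]
tool_rot: [0.056, 3.139, 0.001]
contact_force: [-0.5, -0.2, -0.9]
opening: -0.0001
grip_force: 0.0
```

Request:
{"name": "jog_arm", "arguments": {"commands": [-0.1,0,0,0,0,0,0,-0.1,0,0,0,0,0,0,-0.1,0,0,0,0,0,0,-0.05,0,0,0,0,0,0,-0.05,0,0,0,0,0,0,0,0,0,0,0,0,0]}}

```text
t: 54.35
tool_pos: [0.5491, 0.2248, 0.1424]
tool_rot: [-0.054, -3.139, 0.0]
contact_force: [-5.4, -0.0, 3.2]
opening: 0.0002
grip_force: 2.3
```

Request:
{"name": "jog_arm", "arguments": {"commands": [-0.04,0,0,0,0,0,0,-0.04,0,0,0,0,0,0,0,0,0,0,0,0,0]}}

```text
t: 54.72
tool_pos: [0.5493, 0.2249, 0.1424]
tool_rot: [-0.053, -3.127, 0.002]
contact_force: [-21.7, -1.1, 13.4]
opening: -0.0003
grip_force: 10.8
```

Request:
{"name": "jog_arm", "arguments": {"commands": [0.3,0,0,0,0,0,0,0.7,0,0,0,0,0,0,0.7,0,0,0,0,0,0,0.4,0,-0.6,0,0,0,0,0,0,-0.8,0,0,0,0,0,0.8,-0.8,0,0,0,0,0,0.8,0,0,0,0,0,0,0,0,0,0,0,0]}}

```text
t: 55.72
tool_pos: [0.4321, 0.3234, 0.2714]
tool_rot: [0.049, 3.139, 0.002]
contact_force: [-0.2, -0.2, -1.7]
opening: -0.0001
grip_force: 0.0
```

```bash
python3 - <<'E'
from h import *
for c in("top","side"):
    im=eyes.get_image(c);P=pts(im)
    s=(im["image"][110:300,90:470] if c=="top" else im["image"][120:340,200:380])[...,::-1]
    cv2.imwrite(f"pics/f_{c}.png",s)
    q=P.reshape(-1,3);m=((q>[.5,.15,.142])&(q<[.58,.3,.165])).all(1);print(c,"handle",m.sum(),np.median(q[m],0))
    for d in nets.silhouettes(c,"carrier0"):
        q=P[d["mask"]];q=q[~np.isnan(q[:,0])];t=q[q[:,2]>.22]
        if len(t)>3: print(c,round(d["p"],2),"tab",t.mean(0).round(3),"low",q[q[:,2]<.15].mean(0).round(3))
a=cv2.resize(cv2.imread("pics/f_top.png"),(494,247));b=cv2.resize(cv2.imread("pics/f_side.png"),(300,367))
o=np.zeros((367,794,3),np.uint8);o[:247,:494]=a;o[:,494:]=b;cv2.imwrite("pics/final.png",o)
E
```

```text
top handle 132 [0.56685118 0.23061318 0.15670054]
top 0.56 tab [ 0.558 -0.176  0.234] low [ 0.548 -0.174  0.111]
top 0.53 tab [ 0.559 -0.22   0.236] low [ 0.557 -0.217  0.111]
top 0.47 tab [ 0.553 -0.093  0.237] low [ 0.543 -0.094  0.102]
top 0.44 tab [ 0.556 -0.134  0.237] low [ 0.543 -0.134  0.113]
side handle 73 [0.56966641 0.22070572 0.15460614]
side 0.77 tab [ 0.562 -0.178  0.232] low [ 0.57  -0.172  0.111]
side 0.77 tab [ 0.557 -0.095  0.233] low [ 0.562 -0.083  0.103]
side 0.67 tab [ 0.563 -0.221  0.233] low [ 0.568 -0.22   0.111]
side 0.48 tab [ 0.558 -0.136  0.231] low [ 0.581 -0.129  0.112]
```

View pics/final.png

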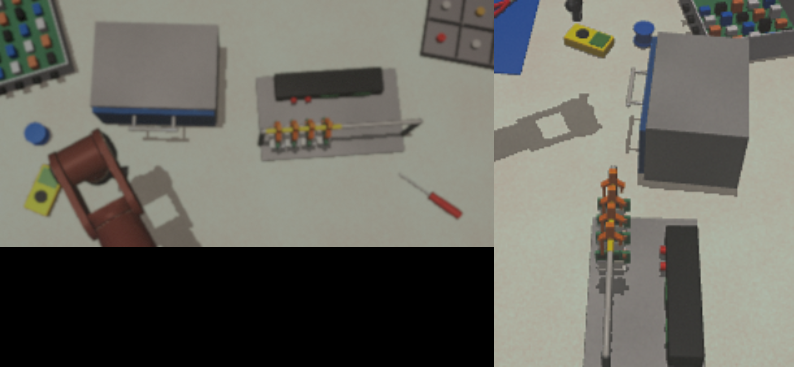

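```bash
python3 -c "
from station import job
print(job.finish_job())"
```

```text
the job is handed in; nothing more can be done
None
```

All four carriers hang on the yellow part of the rail, the drawer was pulled out to its stop and is now pushed fully shut, the meter, spool and screwdriver were left alone, and the job is handed in at about 56 s (no verdict was returned).

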